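# Close up the dish incubator

### The arm

A 6-joint arm with a two-finger parallel gripper is mounted at the origin on the work surface. World frame = base frame: x ahead of the robot, y to its left, z up, the work surface at z = 0. Lengths are in mm, angles in rad, forces in N, time in s.
With the tool pointing down it reaches from about 275 to 825 mm from the base axis. Payload 4.9 kg.
Tool frame: the origin (TCP) lies at the very end of the fingers, on their centre line; the grasp point (between the pads) lies 19 mm behind it; z points along the fingers, y is the direction in which the jaws open and shut (so a half turn about z gives the same grasp; the last joint's range is limited). The gripper opens to 85 mm and grips with 20 to 120 N. Pads are 22 mm wide; open, the fingers measure 114 mm over their backs; the gripper's body (76 mm by 85 mm) begins 54 mm behind the grasp point. The pads swing forward as they close: fully open they stand 13 mm farther back than shut.
Start: joints at [-1.406, 0.326, -0.193, 1.052, 0, 1.437], TCP at [161.917, -525.644, 231.281] pointing down, gripper open.
Joint ranges: [-2.65, 2.65], [-0.97, 1.79], [-1.3, 1.35], [-1.93, 2.1], [-1.47, 1.37], [-3.14, 3.14]. Speed limits (rad/s): [2.57, 2.57, 3.14, 3.14, 3.14, 3.14].

### API

Orientations are given as [roll, pitch, yaw] about the fixed x, y, z axes, in that order (R = Rz(yaw) Ry(pitch) Rx(roll)).
In Python, from bench import bot, solve_ik, imaging gives the robot as it stands. Calls block until the motion is done:
- bot.move_ptp(position, orientation): joint-space move of the TCP to a pose.
- bot.movel(position, rot=None, max_speed=150, threshold=None): straight line of the TCP; rot=None keeps the orientation; max_speed is the mean speed in mm/s. With threshold (N) it stops when the force on the tool has changed by that much, and returns True; else False.
- bot.move_j(angles): joint-space move.
- bot.grip(opening, effort=None): opening from 0.0 (shut) to 1.0 (fully open); effort is the grip in N (None keeps the last); returns when the fingers have stopped.
- bot.dwell(seconds).
- solve_ik(position, orientation): joint angles nearest the present ones, or None.
- bot.get_state(): the state.
- imaging.capture(name): name is "scene" or "top"; returns the picture (400x640x3 uint8, blue, green, red); there is no depth.
- imaging.camera_model(name): a dict with "K" (3x3 intrinsics, pixels), "position" and "rotation" of the camera in the world. Camera axes: x right, y up, looking along -z (the intrinsics and any distortion apply to the point x, -y, -z); pixel columns grow to the right and rows downward; lengths in mm; the calibration is good to about 2 mm. A picture is of the moment at which its call begins. camera_model takes no time and is no camera call.
A pose or a line that the arm cannot do raises bot.IKError and nothing moves.
- bot.sign_off(): hands the job in, once; it reports no verdict.
The state is a dict: "t": time; "qpos": joint angles; "joint_velocities": joint speeds; "effort": joint torques, N m; "tcp_pos": TCP position; "orientation": TCP orientation; "contact_force": force on the tool from outside, world axes, zero at the start; "wrist_torque": the same for the moment, N m; "opening": opening from 0.0 (shut) to 1.0 (fully open).
Only numpy, scipy, OpenCV 4.12 (cv2) and the standard library are available. Lean on these libraries where they do the work, as an engineer would, in place of code of your own. Each camera call takes 0.05 s, during which the arm holds its last target. There are 200 camera calls.

### The job

Put the culture dish back to incubate, using only the fingertips and gripping nothing: push the incubator's dish tray fully home with the dish riding in it, then push the chamber door fully shut, then press the larger (start) key on its roof and let it come up again. Do not touch or lift the dish, keep the door out of the tray's way until the tray is in, do not press the smaller mute key, and leave everything else where it stands.

Things in the scene. Friction and masses are not known exactly. Their poses are not given: they have to be found in the camera images.
- incubator: bench-top dish incubator, a fixed grey housing 200 deep (its x), 260 wide (its y), 100 high. Origin: centre of its underside. Its front looks along its own -x, at x = -100, and is turned some 20 to 55 degrees clockwise (from above) from facing the robot. Chamber mouth: y = -65 to 118 of the front (tray centred at y = 28); control column: y = -65 to -130.
- tray (a joint): how far the steel dish tray stands out of the chamber, m: 0 = fully home, its front panel flush with the housing's front; starts 0.07 to 0.10. Slides level along the incubator's x with about 1.5 N of friction, stays where left, stops firmly at 0.
- tray_front (a point): middle of the top edge of the tray's front panel, on its outer face (moves with the tray). The panel is 150 wide (incubator's y), 63 high and its top is 89 above the table, 11 below the roof, which a gripper held upright and too low can strike; behind it is an open tray with a 14 high rim.
- door (a joint): opening angle of the chamber door, rad: 0 = shut flat against the front; starts 1.5 to 1.85, stop at 1.95. Upright hinge, stays where left, friction about 0.06 N m, no latch. At angle a the door runs from the hinge along (-sin a, -cos a) in the incubator's x, y; its outer face, 14 off the hinge line, looks along (-cos a, sin a).
- door_hinge (a point): on the hinge line (inner face of the door) at the door's top edge: x = -100, y = 122, z = 98 in the incubator's frame. The aluminium door is 186 wide, 88 high (10 to 98 above the table), 14 thick.
- door_edge (a point): top outer corner of the door's free edge (moves with the door). A low upright grip lip, 12 proud and 60 high, stands on the outer face within 10 of this edge; the rest of the face is flat.
- start_key (a joint): travel of the start key, m: 0 = up, 0.006 = fully down; sprung, fully down takes about 5 N. Counts as pressed beyond 0.004.
- start_key_top (a point): centre of the top of the start key: the LARGER round grey key (32 dia) on the roof above the control column, nearer the front
- mute_key (a joint): travel of the alarm mute key, m: 0 = up, 0.004 = fully down; must not be pressed
- mute_key_top (a point): centre of the top of the mute key: the smaller round key (16 dia), 70 behind the start key
- dish_center (a point): centre of the lidded culture dish (60 dia, 16 high, about 30 g) that stands loose in the tray and rides with it
- dish_stack: stack of three empty lidded culture dishes, 60 dia, 48 high (bystander; origin at the centre of its underside)
- media_bottle: small media bottle, 60 dia, 130 high (bystander; origin at the centre of its underside)
- slide_box: small cardboard slide box, 50 x 75 x 30, on the incubator's roof (bystander; origin at the centre of its underside)
- tube_rack: white rack with eight tubes, 70 x 160, 90 high (bystander; origin at the centre of its underside)
- beaker: glass beaker, 70 dia, 90 high (bystander; origin at the centre of its underside)
- jar: small amber jar, 56 dia, 60 high (bystander; origin at the centre of its underside)
- marker: black pen lying down, 14 thick, 134 long (bystander; origin at the centre of its underside)
- dish: the same culture dish as a body; origin at the centre of its underside

How it is judged (in metres and radians):
On the way, in this order (a step that is already met when the one before it is completed fails the run):
1. the tray is pushed fully home (value of joint tray below 0.004 m), for 0.2 s.
2. the door is pushed fully shut (value of joint door below 0.03 rad), for 0.2 s.
3. the start key is pressed with the tray home and the door shut (value of joint start_key above 0.004 m and value of joint door below 0.03 rad and value of joint tray below 0.004 m), for 0.05 s.
At the end, for the whole second after the job is handed in: The tray is within 4 mm of fully home, the door within 0.03 rad of shut, both keys are up, and the dish stands level in the tray inside the chamber (value of joint tray below 0.004 m and value of joint door below 0.03 rad and value of joint each of start_key, mute_key below 0.002 m and x of dish_center in the frame of incubator between -0.07 and 0.06 m and height (world z) of dish_center between 0.034 and 0.048 m and angle between dish_center's own z axis and vertical below 0.15 rad); the robot touches nothing.
It fails at once if the robot touches the dish (contact force between any of the arm, the fingers and dish above 0.3 N).
It fails at once if the dish is lifted or tipped (height (world z) of dish_center above 0.055 m or angle between dish_center's own z axis and vertical above 0.3 rad).
It fails at once if the door is swung into the tray while that is still out (value of joint tray above 0.03 m and value of joint door below 1 rad).
It fails at once if the mute key is pressed (value of joint mute_key above 0.0025 m).
It fails at once if a bystander is moved by more than 30 mm, lifted or knocked over (distance of any of dish_stack, media_bottle, slide_box, tube_rack, beaker, jar, marker from where it was at the start of the episode above 0.03 m or angle between any of dish_stack, media_bottle, slide_box, tube_rack, beaker, jar's own z axis and vertical above 0.5 rad).
It also fails if it takes over 67 s, if anything falls off the work surface, if the arm or the gripper's body presses on something with over 40 N, if the wrist force passes 120 N, or if a joint passes its speed limit or range.

## Working session

There is one attempt and no reset: what is moved stays moved. The work goes in short steps, each a Python script; the robot and the scene stay as the last script left them, time stands still between calls to the robot, and variables do not carry over. Pictures are saved under pics/ and viewed, about 8 in all and at most 12, crops included, and the job is handed in when it is done.

```bash
mkdir -p pics; ls; python3 - <<'E'
from bench import bot, imaging
import cv2
for n in ("scene","top"):
    im=imaging.capture(n); cv2.imwrite(f"pics/{n}0.png",im)
    m=imaging.camera_model(n); print(n,m)
print(bot.get_state())
E
```

```text
pics
scene {'K': array([[385.59951787,   0.        , 325.18805366],
       [  0.        , 385.59951787, 202.03652331],
       [  0.        ,   0.        ,   1.        ]]), 'position': array([1277.12893817,  230.81707818,  797.45096648]), 'rotation': array([ 0.81173179, -0.00920908,  1.90429115])}
top {'K': array([[402.63914015,   0.        , 324.67830686],
       [  0.        , 402.63914015, 198.08154771],
       [  0.        ,   0.        ,   1.        ]]), 'position': array([ 402.92174219,    6.82594057, 1080.77865446]), 'rotation': array([ 0.14345641, -0.00416171, -1.59892081])}
{'t': 0.1, 'qpos': array([-1.40618747e+00,  3.26878918e-01, -1.93468531e-01,  1.05200736e+00,
        4.28860741e-06,  1.43658583e+00]), 'joint_velocities': array([ 0.00092113, -0.00110005,  0.00267955, -0.00125916, -0.00185521,
        0.00044818]), 'effort': array([ 1.19931981e-03, -4.44238222e+01,  2.63039303e+01,  7.87599332e-03,
       -5.92841070e-05, -1.84066130e-05]), 'tcp_pos': array([ 161.83702658, -525.11101037,  230.58098445]), 'orientation': array([-3.14004876e+00, -2.12786839e-04,  2.98819189e-01]), 'contact_force': array([0.2389508 , 0.20338199, 0.17871112]), 'wrist_torque': array([-0.01086437,  0.0065476 , -0.05531855]), 'opening': 0.9980267264632534}
```

View pics/scene0.png

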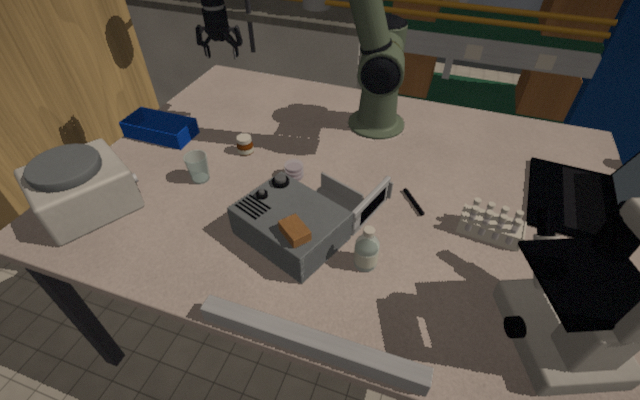

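View pics/top0.png

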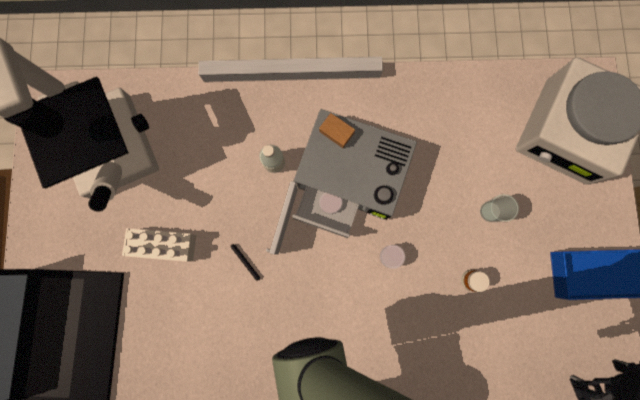

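The scene picture shows the incubator at about (290,220), with the door out at about (372,205). In the top picture the housing spans (295–415, 110–215), the tray front is at about (325,230), the door runs from (297,185) to (273,250), and the dish stack is at (392,256). I'll enlarge both.

```bash
python3 - <<'E'
import cv2
t=cv2.imread("pics/top0.png")[105:255,240:440]; cv2.imwrite("pics/topc.png",cv2.resize(t,None,fx=4,fy=4,interpolation=cv2.INTER_CUBIC))
t=cv2.imread("pics/scene0.png")[145:280,220:400]; cv2.imwrite("pics/scenec.png",cv2.resize(t,None,fx=4,fy=4,interpolation=cv2.INTER_CUBIC))
E
```

```text
(no output)
```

View pics/topc.png

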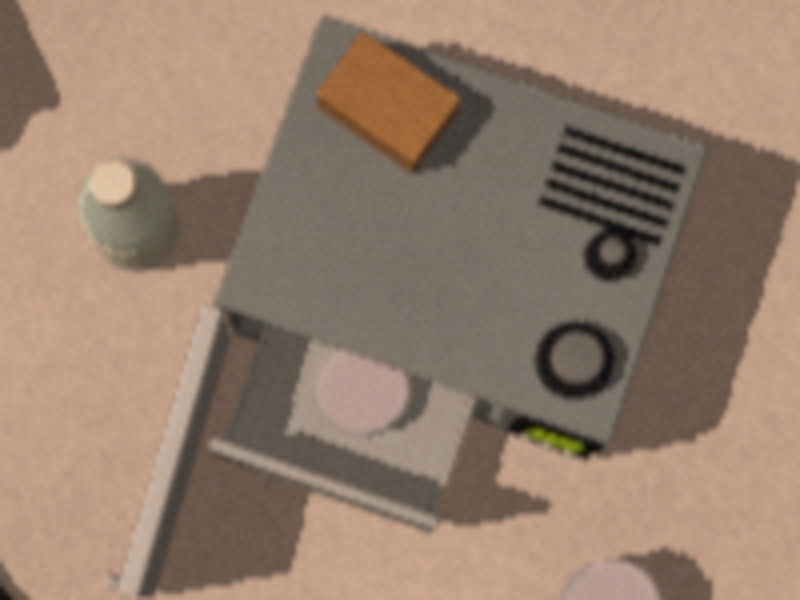

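View pics/scenec.png

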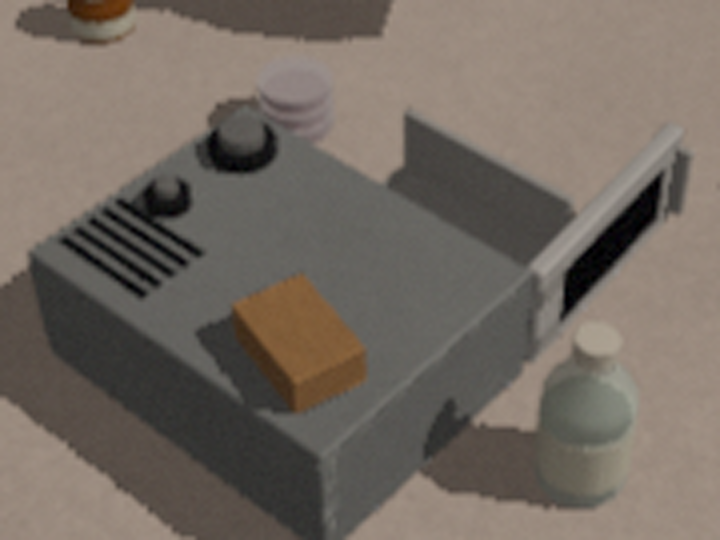

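Top crop pixels:
- Roof corners: (324,15), (705,150), (605,443), (218,300).
- Tray panel top: (210,443) to (436,530).
- Door top free end: (122,590) outer, (145,597) inner.
- Start key: (576,358). Mute key: (611,253). Dish: (363,388).

Scene crop roof corners: (535,272), (325,455), (32,257). I'll fit one model to all of these.

```bash
cat > h.py <<'E'
import numpy as np, cv2
from scipy.spatial.transform import Rotation as Ro
from scipy.optimize import least_squares
from bench import bot, solve_ik, imaging
C={n:imaging.camera_model(n) for n in("top","scene")}
def proj(n,P):
    m=C[n]; p=Ro.from_euler('xyz',m['rotation']).inv().apply(np.asarray(P,float)-m['position'])*[1,-1,-1]
    q=p@m['K'].T; return q[...,:2]/q[...,2:]
def ray(n,uv,z):
    m=C[n]; d=np.linalg.inv(m['K'])@[*uv,1]; d=Ro.from_euler('xyz',m['rotation']).apply(d*[1,-1,-1])
    return m['position']+d*(z-m['position'][2])/d[2]
T=lambda u,v:(240+(u+.5)/4-.5,105+(v+.5)/4-.5)
S=lambda u,v:(220+(u+.5)/4-.5,145+(v+.5)/4-.5)
def W(p,L):  # incubator -> world
    c,s=np.cos(p[2]),np.sin(p[2]); L=np.asarray(L,float)
    return np.array([p[0]+c*L[0]-s*L[1],p[1]+s*L[0]+c*L[1],L[2]])
def door(a,r,o,z): # r along the door, o outward from inner face
    return [-100-r*np.sin(a)-o*np.cos(a),122-r*np.cos(a)+o*np.sin(a),z]
E
cat > fit.py <<'E'
from h import *
obs=[("top",T(324,15),lambda p:[100,130,100]),("top",T(705,150),lambda p:[100,-130,100]),
("top",T(605,443),lambda p:[-100,-130,100]),("top",T(218,300),lambda p:[-100,130,100]),
("scene",S(535,272),lambda p:[-100,130,100]),("scene",S(325,455),lambda p:[100,130,100]),("scene",S(32,257),lambda p:[100,-130,100]),
("top",T(210,447),lambda p:[-100-p[3],103,89]),("top",T(434,531),lambda p:[-100-p[3],-47,89]),
("top",T(122,590),lambda p:door(p[4],186,14,98)),("top",T(145,597),lambda p:door(p[4],186,0,98)),("scene",S(672,128),lambda p:door(p[4],186,7,98))]
f=lambda p:np.concatenate([proj(n,W(p,g(p)))-uv for n,uv,g in obs])
r=least_squares(f,[520,0,-.35,80,1.6],x_scale=[100,100,.3,50,.5],loss='soft_l1')
p=r.x; print(p.round(3)); print(f(p).reshape(-1,2).round(1).tolist()); np.save("p.npy",p)
inv=lambda w:(np.array([[np.cos(p[2]),np.sin(p[2])],[-np.sin(p[2]),np.cos(p[2])]])@(w[:2]-p[:2])).round(1)
for nm,uv,z in(("start",(576,356),108),("mute",(611,252),106),("dish",(363,388),48)):
    w=ray("top",T(*uv),z); print(nm,w.round(1),inv(w))
for nm,uv,z in(("start",(242,130),108),("mute",(168,188),106)):
    w=ray("scene",S(*uv),z); print(nm,w.round(1),inv(w))
print("stack",ray("top",(392,255),48).round(1),inv(ray("top",(392,255),48)),"bottle",inv(ray("top",T(112,180),130)))
print("front mid",W(p,[-100-p[3],28,89]),"hinge",W(p,[-100,122,98]),"edge",W(p,door(p[4],186,14,98)))
E
python3 fit.py
```

```text
[ 6.37418e+02 -8.03850e+01 -3.77000e-01  8.54680e+01  1.47300e+00]
[[-0.5, -1.2], [1.4, -1.0], [1.0, 0.2], [-1.7, 0.2], [0.2, -0.2], [-1.1, 0.9], [-1.0, -2.2], [-1.3, -0.1], [-0.1, -0.3], [-0.1, 0.8], [-0.3, 0.5], [0.4, -1.5]]
start [ 550.3 -145.6  108. ] [-57.  -92.7]
mute [ 615.1 -170.8  106. ] [ 12.5 -92.3]
dish [542.3 -16.1  48. ] [-112.1   24.7]
start [ 535.3 -152.2  108. ] [ -68.5 -104.3]
mute [ 605.3 -175.2  106. ] [   5. -100.]
stack [ 401.1 -168.6   48. ] [-187.3 -169. ] bottle [-55.4 208.7]
front mid [475.25817433  13.88305233  89.        ] hinge [589.31387513  69.8477258   98.        ] edge [414.36890134 134.54900975  98.        ]
```

The fit agrees with the given sizes to 1–2 px: yaw is −21.6°, the tray is out about 85 mm and the door is open about 1.48 rad. The key heights triangulate to about 115–120 mm, so I'll press by force. Next I check reach, then push the tray.

```bash
cat >> h.py <<'E'
p=np.load("p.npy"); TILT=-.3
def rot(a=0): return [np.pi,TILT,p[2]-a]      # tool x against the door's outer face at angle a, tip leading
def dpose(a,r=140,gap=0,z=60): return W(p,door(a,r,14+11+gap,z)),rot(a)
E
python3 - <<'E'
from h import *
for x in(-245,-111): print(solve_ik(W(p,[x,28,60]),rot()))
for a,g in((1.5,40),(1.5,0),(1,0),(.5,0),(0,0)): print(a,dpose(a,gap=g)[0].round(0),solve_ik(*dpose(a,gap=g)))
bot.grip(0.0)
bot.move_ptp(W(p,[-245,28,200]),rot()); print(bot.get_state()["t"],bot.get_state()["tcp_pos"])
bot.movel(W(p,[-245,28,60]),max_speed=150)
hit=bot.movel(W(p,[-101,28,60]),max_speed=50,threshold=10)
bot.dwell(.3); s=bot.get_state()
c,sn=np.cos(p[2]),np.sin(p[2]); d=s["tcp_pos"][:2]-p[:2]
print(hit,s["t"],"local x",c*d[0]+sn*d[1],s["contact_force"])
cv2.imwrite("pics/top1.png",cv2.resize(imaging.capture("top")[105:255,240:440],None,fx=4,fy=4,interpolation=cv2.INTER_CUBIC))
E
```

```text
[-0.01431152  0.18031858 -1.01635834  0.09256209 -0.10496855 -2.79405192]
[-0.11791354  0.35264308 -0.74294447  0.18463987 -0.07571    -2.89384752]
1.5 [475. 174.  60.] [ 0.34632146  0.57580533 -0.32226548  0.85832825 -0.23706722 -0.89636326]
1.5 [463. 136.  60.] [ 0.28688728  0.53254715 -0.40383946  0.80554906 -0.24761572 -0.95661535]
1 [447.  67.  60.] [ 0.18522429  0.38464463 -0.66758588  0.51583421 -0.29998794 -1.5800398 ]
0.5 [466.  -0.  60.] [-0.01256283  0.29464212 -0.82948771  0.2484622  -0.22669826 -2.30005029]
0 [515. -51.  60.] [-0.21342502  0.3095379  -0.81697599  0.1480435  -0.04806753 -2.98544991]
4.3833 [420.02440394  35.58929843 200.04924304]
True 8.225 local x -109.76922731570716 [ 0.71722156 -0.12595363 -1.07646914]
```

View pics/top1.png

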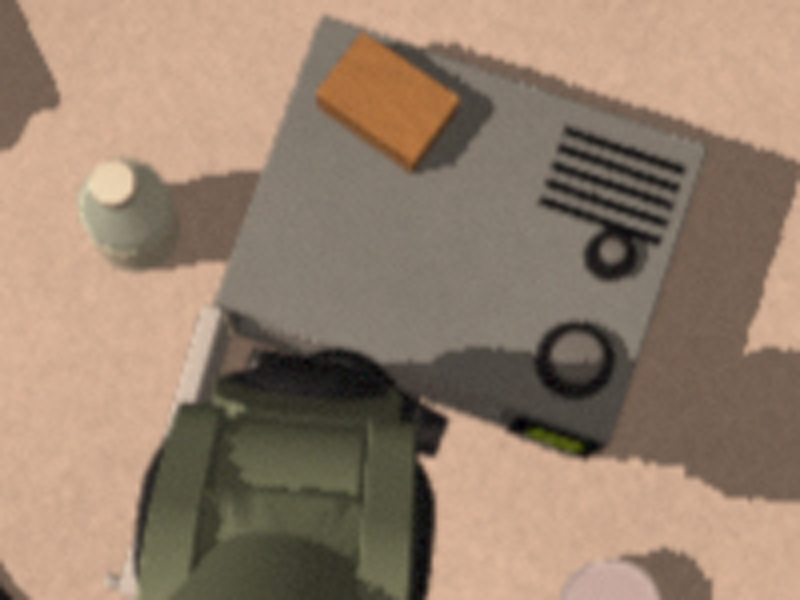

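The arm hides the tray; the housing is unmoved. The stop position (finger face at about −99) matches flush, but the force has relaxed. I'll press again to confirm the hard stop, then back off and look.

```bash
python3 - <<'E'
from h import *
c,sn=np.cos(p[2]),np.sin(p[2])
lx=lambda:(lambda d:c*d[0]+sn*d[1])(bot.get_state()["tcp_pos"][:2]-p[:2])
h=bot.movel(W(p,[-102,28,60]),max_speed=25,threshold=12); print(h,lx(),bot.get_state()["contact_force"])
bot.dwell(.25); print(lx(),bot.get_state()["contact_force"])
bot.movel(W(p,[-200,28,60])); bot.movel(W(p,[-200,28,200]),max_speed=250)
P,R=dpose(1.5,gap=45,z=200); bot.move_ptp(P,R); print(bot.get_state()["t"],bot.get_state()["tcp_pos"],P)
cv2.imwrite("pics/top2.png",cv2.resize(imaging.capture("top")[105:255,240:440],None,fx=4,fy=4,interpolation=cv2.INTER_CUBIC))
cv2.imwrite("pics/sc2.png",cv2.resize(imaging.capture("scene")[145:280,220:420],None,fx=4,fy=4,interpolation=cv2.INTER_CUBIC))
E
```

```text
True -108.80240185482305 [-0.06611916 -0.9036441  -0.29558254]
-109.10825493928004 [ 0.56944312 -0.1867626  -0.8676913 ]
11.9667 [476.59745968 178.40602684 199.39115512] [476.89870632 178.76434446 200.        ]
```

View pics/top2.png

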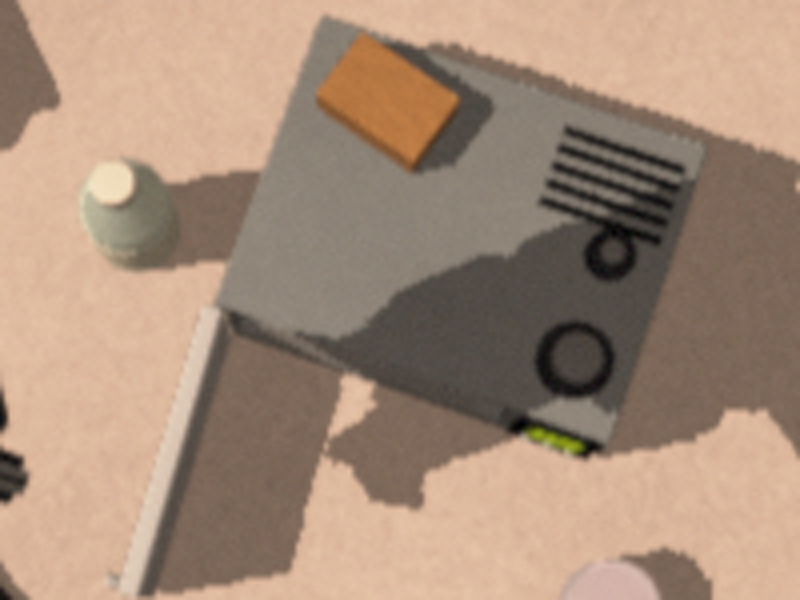

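View pics/sc2.png

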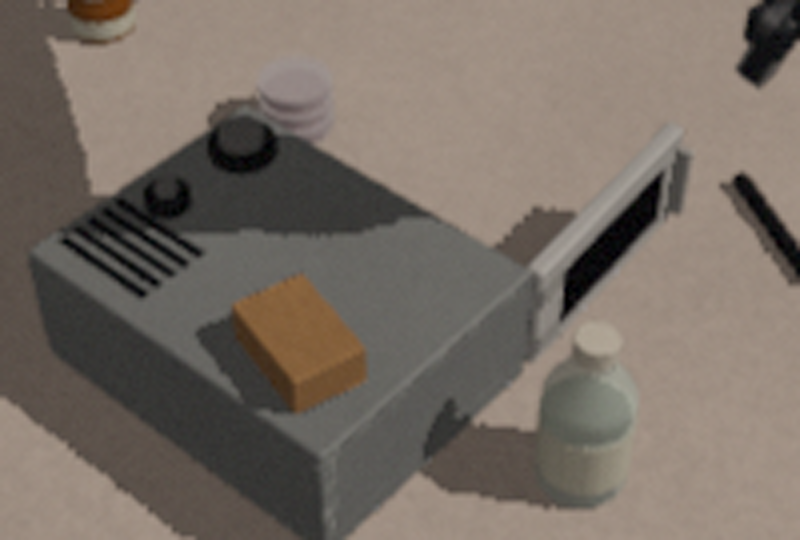

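The tray is home: nothing stands out of the mouth in either view, and the second press tripped within 1 mm of the first. The door and bystanders are unmoved. Now I'll sweep the door shut.

```bash
python3 - <<'E'
from h import *
bot.movel(dpose(1.5,gap=45)[0])
for a in np.linspace(1.5,.12,8):
    P,R=dpose(a); bot.movel(P,rot=R,max_speed=90)
P,R=dpose(0,gap=-10); h=bot.movel(P,rot=R,max_speed=30,threshold=12)
s=bot.get_state(); c,sn=np.cos(p[2]),np.sin(p[2]); lx=lambda s:(lambda d:c*d[0]+sn*d[1])(s["tcp_pos"][:2]-p[:2])
print(h,s["t"],"lx",lx(s),"expect -124.5",s["contact_force"],s["orientation"])
h=bot.movel(W(p,[-115,-18,60]),max_speed=25,threshold=12); bot.dwell(.25); print(h,lx(bot.get_state()))
bot.movel(W(p,[-190,-18,60])); bot.movel(W(p,[-190,-18,220]),max_speed=250)
print(bot.get_state()["t"])
cv2.imwrite("pics/top3.png",cv2.resize(imaging.capture("top")[105:255,240:440],None,fx=4,fy=4,interpolation=cv2.INTER_CUBIC))
E
```

```text
True 17.7167 lx -122.47096938624588 expect -124.5 [-0.52499168 -0.67429813  0.52397155] [-3.14150817 -0.29450942 -0.39814222]
True -122.73368601375947
19.6167
```

View pics/top3.png

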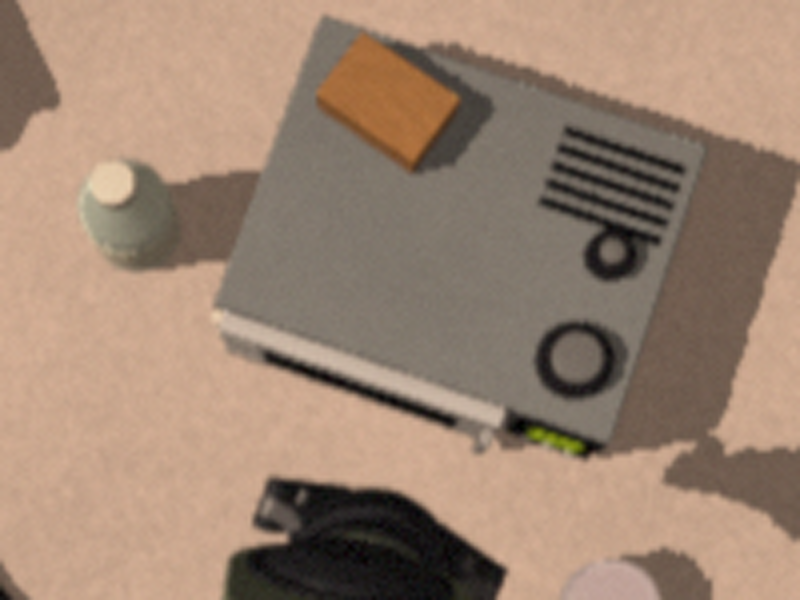

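The door lies flat on the front, from (218,315) to (505,415). The arm's stop, 13.7 mm in front of the tray contact, matches the door's 14 mm thickness. Now the start key, at crop (576,358).

```bash
python3 - <<'E'
from h import *
a=ray("top",T(576,357),118); print(a)
x,y=a[0]-1,a[1]-2
bot.move_ptp([x,y,200],[np.pi,0,p[2]])
bot.movel([x,y,145],max_speed=120); bot.dwell(.2); f0=bot.get_state()["contact_force"][2]
h=bot.movel([x,y,99],max_speed=20,threshold=15); s=bot.get_state(); print(h,s["t"],s["tcp_pos"],s["contact_force"]-[0,0,f0])
for i in range(3): bot.dwell(.1); s=bot.get_state(); print(s["tcp_pos"][2],s["contact_force"][2]-f0)
z=s["tcp_pos"][2]
for k in range(1,6): # rise slowly, reading the spring
    bot.movel([x,y,z+2*k],max_speed=20); s=bot.get_state(); print(s["tcp_pos"][2],s["contact_force"][2]-f0)
bot.movel([x,y,220],max_speed=150); bot.move_ptp([350,-330,300],[np.pi,0,p[2]]); bot.dwell(.3)
print(bot.get_state()["t"])
I=[cv2.resize(imaging.capture("top")[105:255,240:440],None,fx=3,fy=3,interpolation=cv2.INTER_CUBIC)[:,:],imaging.capture("scene")[:,:600]]
cv2.imwrite("pics/t4.png",I[0]); cv2.imwrite("pics/s4.png",I[1])
E
```

```text
[ 548.1860659 -144.0456905  118.       ]
True 26.8833 [ 547.17507272 -146.04398804  116.03242785] [-1.6722783   0.77717358  5.85524691]
116.05702880383316 6.468685899651411
116.00548108321925 6.991094073624162
116.0149495683826 7.531218135629406
118.11623573406784 3.4165537095418603
120.00642489675556 2.2138046052358042
122.00209403771622 1.7669066539422653
123.95293200555004 -0.48645806262336766
126.09836824749284 -0.29031180697728654
30.65
```

View pics/t4.png

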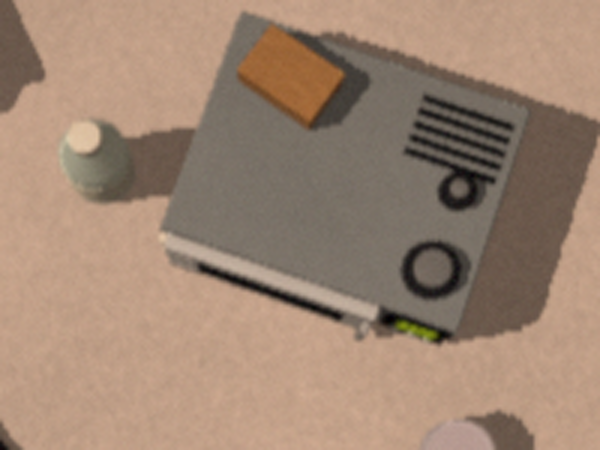

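View pics/s4.png

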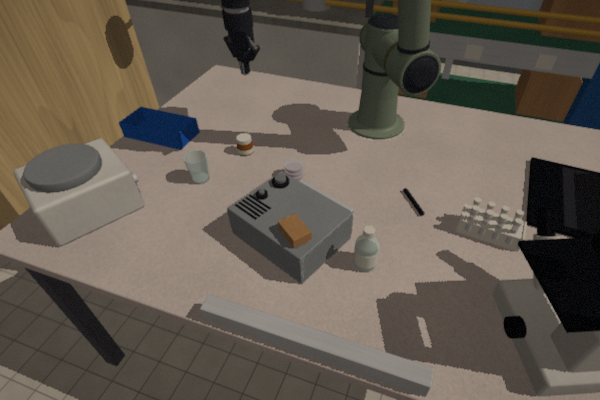

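The key's spring showed force from z ≈ 122.5 down to a firm bottom at 116.0 (6.5–7.5 N), which is its full 6 mm. It came back up when released. The door is shut flat and nothing else has moved, so I'm handing in.

```bash
python3 -c "
from bench import bot
print(bot.sign_off(), bot.get_state()['t'])"
```

```text
the job is handed in; nothing more can be done
the job is handed in; nothing more can be done
```

I pushed the tray home, swung the door shut, pressed the start key fully and let it come up, then handed the job in. No verdict is reported. The clock read about 31 s of the 67 s allowed.

- **Tray:** it met its hard stop within 1 mm on two separate pushes, and nothing stood out of the mouth in either view.
- **Door:** it stopped 13.7 mm in front of the tray contact, against a door thickness of 14 mm. The last pictures show it flat on the front.
- **Start key:** I pressed it to its bottom, about 6.5 mm of travel at 6.5–7.5 N. The force was back to zero as I lifted off, and the key looks up in the last pictures.
- **Bystanders and mute key:** all bystanders look unmoved. The fingertips never went near the mute key.
- **Not verified:** the dish cannot be seen once the door is shut. I pushed the tray at 50 mm/s or slower and never went near the dish, so I take it to be standing in the tray.
- **Disagreements:**
  - The pose fit was off by 1–2 px at the roof corners.
  - It put the door at 1.47 rad, just under the stated 1.5.
  - The two cameras disagreed on the start key by about 16 mm when I assumed its top was at 108 mm. The key's top was really at about 122 mm, and the press confirmed that.

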